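# Clip the tube block into the dry-block heater

## Task

Fit the aluminium tube block with the lip into the dry-block heater: hook its lip under the heater's steel rail while its other end is still raised on the sprung catch, then press that end down until the foot snaps under the catch and the block lies flat and locked. Let go of it, and do not disturb the other things on the bench.

Things in the scene. Friction and masses are not known exactly. Their poses are not given: they have to be found in the camera images.
- seat (a point): Point on the level grey deck of the dry-block heater (white box 200 x 160 mm, fixed, placed differently each time; deck 85 mm over the bench). x runs from the rail (robot's side) to the sprung catch (far side), z up. A block fully home has its underside centre here and its axes along these. Two side ribs 5 mm high have inner faces at y = +-32 mm, x = -35 to 35 mm.
- rail_edge (a point): Middle of the lower edge of the steel rail, 50 mm towards -x from seat and 7 mm above the deck (same axes). The rail, 130 mm wide along y and 6 mm thick, overhangs from here towards -x to an upright web 11 mm behind this edge, which stops the lip. The deck ends 6 mm to +x of this edge; from there to the web is a groove 15 mm deep, so a tilted lip may dip below deck level.
- catch_nose (a point): Lowest front edge of the closed catch, 48 mm towards +x from seat and 8 mm above the deck (same axes); it moves with the catch. From here the catch's steel front, 40 mm wide, slopes up and outward to 8 mm further +x and 21 mm higher. Beneath is room for the foot. Two fixed cheeks 22 mm high flank it (seat y = +-24 to +-34 mm, x = 57 to 83 mm).
- catch (a joint): Sprung catch sliding along the seat's x: 0 = closed, at most 0.013 m outward. Its spring pushes back with 3 N closed, 10 N fully open. A foot pressed down on the slope (about 8 to 14 N on the block's far end) drives it outward; it springs back to 0 over the foot and holds it. With the lip hooked and nothing pressing, the block rests with its foot on the slope, raised about 0.15 rad.
- block_center (a point): Centre, 25 mm over the underside, of the loose aluminium tube block, flat on the bench at the start. Body 90 x 56 x 50 mm (x, y, z), 0.26 to 0.44 kg, its top flat and solid with 4 x 3 dark well marks; grasp it across the 56 mm. z up, x from lip to foot, at the start roughly away from the robot.
- block_lip (a point): Middle of the lip's end edge, at the underside: 59 mm towards -x and 25 mm below block_center (same axes). The lip is a plate over the full 56 mm width, 4 mm thick, standing out 14 mm from the body's -x end, its underside flush with the body's.
- block_foot (a point): Middle of the foot's end edge, at the underside: 55 mm towards +x and 25 mm below block_center (same axes). The foot is a tongue 26 mm wide, 5 mm thick, standing out 10 mm from the body's +x end, its underside flush with the body's.
- plain_block_center (a point): Bystander: centre of a smaller plain aluminium block without lip or foot, 58 x 46 x 38 mm.
- vial_center (a point): Bystander: centre of a small amber bottle, 28 mm across, 55 mm high.
- pot_center (a point): Bystander: centre of a white screw-top pot, 44 mm across, 55 mm high.
- flask_center (a point): Bystander: centre of a clear bottle, 66 mm across, 120 mm high.
- tip_box_center (a point): Bystander: centre of a pipette-tip box, 85 x 120 x 53 mm.
- tube_case_center (a point): Bystander: centre of a flat blue and clear tube case, 90 x 130 x 48 mm.
Things that resemble listed ones, but are neither listed nor needed, are in the scene too. What is shaped like the part that bears block_center but red is not meant.

How it is judged:
On the way, in this order (a step that is already met when the one before it is completed fails the run):
1. the lip is hooked under the rail while the foot end is still raised (x of block_lip in the frame of seat below -0.0525 m and z of block_lip in the frame of seat between -0.012 and 0.004 m and y of block_lip in the frame of seat between -0.012 and 0.012 m and z of block_foot in the frame of seat above 0.01 m), for 0.1 s.
2. the block is flat on the deck with its foot under the closed catch (x of block_lip in the frame of seat below -0.0525 m and z of block_lip in the frame of seat between -0.012 and 0.004 m and y of block_lip in the frame of seat between -0.012 and 0.012 m and z of each of block_lip, block_foot in the frame of seat below 0.003 m and x of block_foot in the frame of seat above 0.05 m and y of block_foot in the frame of seat between -0.012 and 0.012 m and angle between the z axis of block_center and the z axis of seat, either way round below 0.035 rad and value of joint catch below 0.003 m and velocity of joint catch below 0.02 m/s), for 0.2 s.
At the end, for the whole second after the job is handed in: The block lies on the heater's deck: lip end under the rail (lip edge at seat x below -52.5 mm, within 12 mm across), underside of lip and foot ends within 3 mm of the deck, level within 0.035 rad, foot end at seat x above 50 mm, the catch sprung back (within 3 mm of closed) and still (all of step 2); the robot touches nothing.
It fails at once if another thing on the bench was moved more than 30 mm (distance of any of plain_block_center, vial_center, pot_center, flask_center, tip_box_center, tube_case_center from where it was at the start of the episode above 0.03 m).
It also fails if it takes over 50 s, if anything falls off the work surface, if the arm or the gripper's body presses on something with over 40 N, if the wrist force passes 120 N, or if a joint passes its speed limit or range.

## Robot

A 6-joint arm with a two-finger parallel gripper is mounted at the origin on the work surface. World frame = base frame: x ahead of the robot, y to its left, z up, the work surface at z = 0. Lengths are in m, angles in rad, forces in N, time in s.
With the tool pointing down it reaches from about 0.35 to 0.725 m from the base axis. Payload 6 kg.
Tool frame: the origin (TCP) lies at the very end of the fingers, on their centre line; the grasp point (between the pads) lies 19 mm behind it; z points along the fingers, y is the line along which they close (so a half turn about z gives the same grasp; the last joint's range is limited). The gripper opens to 85 mm and grips with 20 to 120 N. Pads are 22 mm wide; open, the fingers measure 114 mm over their backs; the gripper's body (76 mm by 85 mm) begins 54 mm behind the grasp point. The pads swing forward as they close: fully open they stand 13 mm farther back than shut.
Start: joints at [-0.824, 0.04, 0.085, 0, -1.615, -0.334], TCP at [0.241, -0.55, 0.231] pointing down, gripper open.
Joint ranges: [-2.56, 2.56], [-1.29, 2.01], [-1.08, 1.49], [-3.29, 1.98], [-2.81, -0.18], [-2.99, 2.99]. Speed limits (rad/s): [2.57, 2.57, 3.01, 3.14, 3.14, 3.14].

## Interface

Orientations are given as a unit quaternion [x, y, z, w].
In Python, from rig import ctrl, fingers, kin, cams, workorder gives the robot as it stands. Calls block until the motion is done:
- ctrl.move_ptp(position, orientation): joint-space move of the TCP to a pose.
- ctrl.servo_line(position, rate=0.15, rot=None, guard=None): straight line of the TCP; rot=None keeps the orientation; rate is the mean speed in m/s. With guard (N) it stops when the force on the tool has changed by that much, and returns True; else False.
- ctrl.movej(angles): joint-space move.
- fingers.open_jaws() and fingers.clamp(grip_force=None): open the fingers fully, or close them until they stop; grip_force is the grip in N (None keeps the last).
- ctrl.dwell(seconds).
- kin.ik(position, orientation): joint angles nearest the present ones, or None.
- ctrl.observe(): the state.
- cams.camera(name): name is "side" or "top"; returns a dict with "frame" (420x560x3 uint8, red, green, blue), "intrinsics" (3x3 intrinsics, pixels), "k1" (the pictures are not rectified: a ray, as slopes to the right and down, at radius r is drawn at 1 + k1 r^2 times it, then the intrinsics apply), "pose" (4x4, takes a point from camera to world coordinates). Camera axes: x right, y down, z forward; pixel columns grow to the right and rows downward; lengths in m; the calibration is good to about 2 mm. A picture is of the moment at which its call begins. There is no depth.
A pose or a line that the arm cannot do raises ctrl.Unreachable and nothing moves.
- workorder.close_job(): hands the job in; it is judged then, once.
The state is a dict: "time_s": time; "qpos": joint angles; "qd": joint speeds; "joint_torque": joint torques, N m; "position": TCP position; "eef_rot": TCP orientation; "ft_force": force on the tool from outside, world axes, zero at the start; "wrist_torque": the same for the moment, N m; "opening": finger opening in m; "finger_force": force on a finger pad.
Only numpy, scipy, OpenCV 4.12 (cv2) and the standard library are available. Lean on these libraries where they do the work, as an engineer would, in place of code of your own. Each camera call takes 0.05 s, during which the arm holds its last target. There are 200 camera calls.

## Working session

There is one attempt and no reset: what is moved stays moved. The work goes in short steps, each a Python script; the robot and the scene stay as the last script left them, time stands still between calls to the robot, and variables do not carry over. Pictures are saved under pics/ and viewed, at most 10 in all, crops included, and the job is handed in when it is done.

```bash
ls; mkdir -p pics
python3 - <<'E'
from rig import ctrl,cams
import cv2,numpy as np
for n in("top","side"):
    c=cams.camera(n);np.savez(f"{n}0.npz",**c);cv2.imwrite(f"pics/{n}0.png",cv2.resize(c["frame"],(800,600),interpolation=cv2.INTER_CUBIC)[:,:,::-1])
    print(n,c["intrinsics"],c["k1"],c["pose"])
print(ctrl.observe())
E
```

```text
pics
top [[401.89731517   0.         285.98058016]
 [  0.         401.89731517 213.69050076]
 [  0.           0.           1.        ]] -0.11390334544020983 [[ 0.00183619 -0.98738264  0.15834188  0.45927202]
 [-0.99996399 -0.00312491 -0.0078903   0.0710501 ]
 [ 0.00828555 -0.15832169 -0.98735282  1.13121356]
 [ 0.          0.          0.          1.        ]]
side [[398.64396119   0.         276.9824144 ]
 [  0.         398.64396119 203.25372053]
 [  0.           0.           1.        ]] 0.029264603872712822 [[-0.80852215 -0.31174197  0.49910809  0.09438475]
 [-0.58799342  0.3939986  -0.70641973  0.85092414]
 [ 0.02357279 -0.86462827 -0.50185882  0.61437007]
 [ 0.          0.          0.          1.        ]]
{'time_s': 0.1, 'qpos': array([-8.24331274e-01,  4.07848074e-02,  8.38930301e-02, -4.14803417e-04,
       -1.61547823e+00, -3.33711864e-01]), 'qd': array([ 5.90493322e-05, -1.33537862e-03,  1.71490409e-03,  9.91364887e-04,
       -7.07845084e-04,  3.30519530e-04]), 'joint_torque': array([-4.59979288e-03, -3.69344151e+01,  3.48282623e+01,  6.95160359e+00,
       -4.53006112e-03,  1.27004267e-05]), 'position': array([ 0.24063919, -0.54931022,  0.23034899]), 'eef_rot': array([-2.04923576e-01,  9.78777639e-01,  7.81388730e-04, -2.26892588e-04]), 'ft_force': array([-0.10508996,  0.24649791, -0.32124206]), 'wrist_torque': array([ 0.02935614, -0.06025518, -0.04723396]), 'finger_force': 0.0, 'opening': 0.08533844912922592}
```

View pics/top0.png

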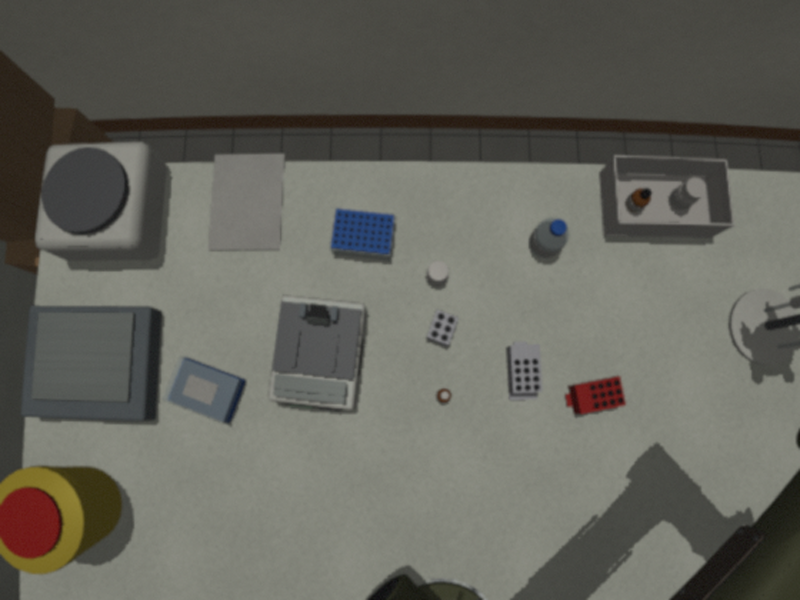

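View pics/side0.png

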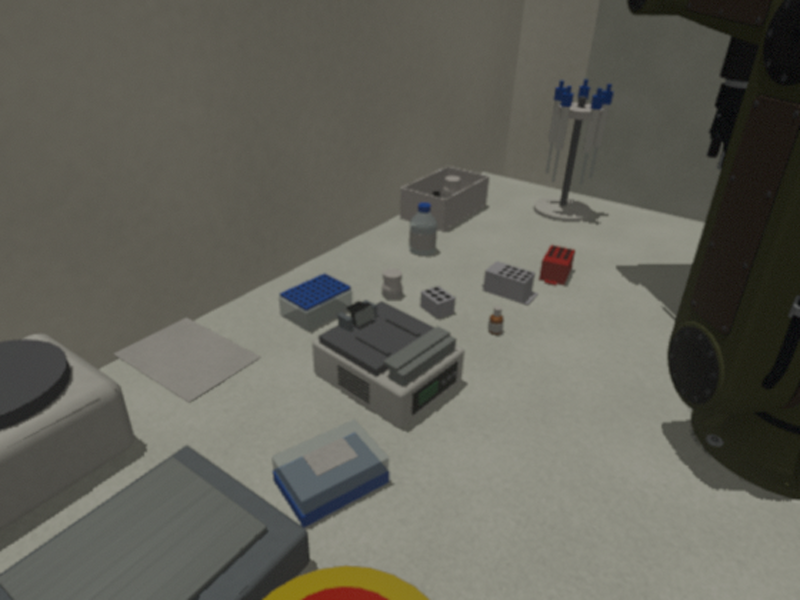

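Top view (800-px scale): heater at about (318,352) with its catch at (320,313) and rail at (312,390); the lipped block at (524,370), lip towards the robot; red decoy at (597,396); plain block at (441,328), vial at (444,396).

Run:
```python
import cv2,numpy as np
t=np.load("top0.npz")["frame"][:,:,::-1];s=np.load("side0.npz")["frame"][:,:,::-1]
def z(im,c,r,w,h,k):
    o=cv2.resize(im[r:r+h,c:c+w],None,fx=k,fy=k,interpolation=cv2.INTER_CUBIC);o=cv2.convertScaleAbs(o,alpha=1.4)
    for i in range(0,w,10): cv2.putText(o,str(c+i),(i*k,8),0,.3,(0,255,255));cv2.line(o,(i*k,8),(i*k,14),(0,255,255))
    for i in range(0,h,10): cv2.putText(o,str(r+i),(0,i*k+4),0,.3,(0,255,0))
    return o
a=z(t,185,200,75,92,6);b=z(t,350,232,38,56,8)
o=np.zeros((600,800,3),np.uint8);o[:a.shape[0],:a.shape[1]]=a;o[:b.shape[0],460:460+b.shape[1]]=b
cv2.imwrite("pics/z.png",o)
a=z(s,210,200,125,100,6);cv2.imwrite("pics/zs.png",a)
```

```text
(no output)
```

View pics/z.png

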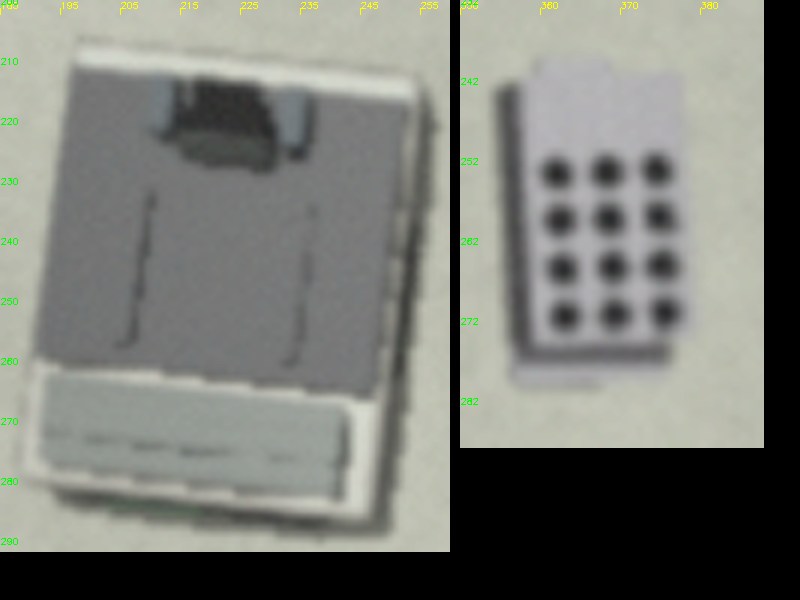

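View pics/zs.png

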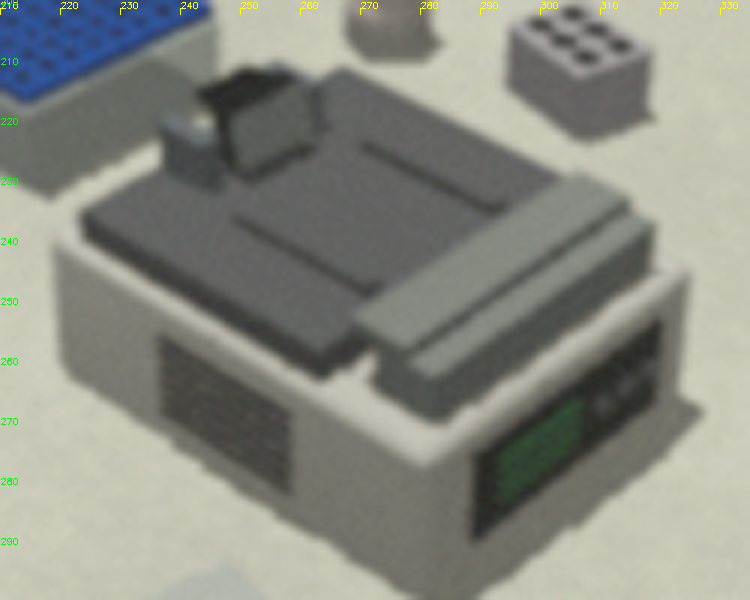

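Zooms: rail front top edge runs from about (192.1,261.6) to (242.2,267.3) in raw top pixels, with the catch face at cols 214–230, row about 226. The block top spans rows 241–275 with its foot up and lip down. Side view: rail front corners at about (303,229) near the top of the rail and (269,252).

```bash
cat > geo.py <<'E'
import numpy as np,cv2
def ray(c,uv):
    p=cv2.undistortPoints(np.float64(uv).reshape(-1,1,2),c["intrinsics"],np.array([float(c["k1"]),0,0,0]))[:,0]
    return c["pose"][:3,3],np.c_[p,np.ones(len(p))]@c["pose"][:3,:3].T
def onz(c,uv,z):
    o,d=ray(c,uv);return o+d*((z-o[2])/d[:,2])[:,None]
E
python3 - <<'E'
from geo import *
np.set_printoptions(precision=4,suppress=True)
T=dict(np.load("top0.npz"));S=dict(np.load("side0.npz"))
px=lambda P,c,r,k:(np.float64(P)+.5)/k-.5+[c,r]
# heater, top view crop coordinates
P=lambda q,z:onz(T,px(q,185,200,6),z)
print("rail front top L,R",P([[45,372],[346,406]],.098))
print("deck end L,R",P([[33,360],[372,398]],.085))
print("rib L far,near; R far,near",P([[153,192],[133,343],[313,205],[291,365]],.088))
print("catch face lower L,R",P([[180,155],[274,172]],.093))
print("catch face upper L,R",P([[170,132],[277,145]],.114))
print("deck far L,R",P([[75,68],[413,102]],.085))
Q=lambda q,z:onz(S,px(q,210,200,6),z)
print("side: rail front L,R",Q([[353,318],[585,172]],.098))
print("side ribs +y far,near; -y far near",Q([[235,217],[370,295],[363,145],[493,212]],.085))
print("side catch lower L,R",Q([[250,185],[315,150]],.093))
# wells
def blobs(im,box,k=6):
    c,r,w,h=box;g=cv2.resize(cv2.cvtColor(im[r:r+h,c:c+w],7),None,fx=k,fy=k,interpolation=2)
    return c,r,k,g
for n,C,box in(("top",T,(358,249,22,26)),("side",S,(344,184,32,16))):
    c,r,k,g=blobs(C["frame"],box,8)
    bh=cv2.morphologyEx(cv2.GaussianBlur(g,(9,9),0),cv2.MORPH_BLACKHAT,np.ones((41,41)))
    m=(bh>.5*np.percentile(bh,98)).astype(np.uint8);N,_,st,ce=cv2.connectedComponentsWithStats(m)
    ce=ce[1:][st[1:,4]>40];w=onz(C,px(ce,c,r,k),.05);print(n,len(ce));print(w[np.lexsort((w[:,1],w[:,0].round(2)))])
# block top outline, top view: low saturation bluish bright
f=T["frame"][228:288,345:395];b=cv2.resize(f,None,fx=8,fy=8,interpolation=2)
print("colours",f[18,20],f[18,5],f[30,12],f[8,20],f[51,15])
d=b[:,:,2].astype(int)-b[:,:,0]
m=((d>0)).astype(np.uint8);cv2.imwrite("pics/m.png",m*255)
B=lambda q,z:onz(T,px(q,350,232,8),z)
print("block top corners foot L,R lip L,R",B([[523,80],[682,75],[531,345],[688,335]]-np.array([460,0]),.05))
print("lip bottom L,R ",B([[511,388],[603,388]]-np.array([460,0]),.0), "foot",B([[540,60],[610,58]]-np.array([460,0]),.005))
E
```

```text
rail front top L,R [[0.4995 0.3039 0.098 ]
 [0.486  0.1743 0.098 ]]
deck end L,R [[0.5052 0.3123 0.085 ]
 [0.4898 0.1644 0.085 ]]
rib L far,near; R far,near [[0.5785 0.2613 0.088 ]
 [0.5127 0.2681 0.088 ]
 [0.5731 0.1911 0.088 ]
 [0.5037 0.1993 0.088 ]]
catch face lower L,R [[0.5942 0.249  0.093 ]
 [0.5869 0.2078 0.093 ]]
catch face upper L,R [[0.6013 0.25   0.114 ]
 [0.5959 0.204  0.114 ]]
deck far L,R [[0.6338 0.2982 0.085 ]
 [0.6191 0.1484 0.085 ]]
side: rail front L,R [[0.4994 0.3043 0.098 ]
 [0.4843 0.1745 0.098 ]]
side ribs +y far,near; -y far near [[0.5841 0.2674 0.085 ]
 [0.513  0.2756 0.085 ]
 [0.5757 0.1964 0.085 ]
 [0.5074 0.2033 0.085 ]]
side catch lower L,R [[0.5859 0.256  0.093 ]
 [0.5812 0.2209 0.093 ]]
top 13
[[ 0.4783 -0.1778  0.05  ]
 [ 0.4778 -0.1607  0.05  ]
 [ 0.4772 -0.1438  0.05  ]
 [ 0.4801 -0.1307  0.05  ]
 [ 0.4941 -0.1773  0.05  ]
 [ 0.4936 -0.1604  0.05  ]
 [ 0.4929 -0.1433  0.05  ]
 [ 0.5103 -0.1769  0.05  ]
 [ 0.5097 -0.1595  0.05  ]
 [ 0.5094 -0.1429  0.05  ]
 [ 0.5262 -0.1763  0.05  ]
 [ 0.5257 -0.1593  0.05  ]
 [ 0.5251 -0.1421  0.05  ]]
side 5
[[ 0.4632 -0.1381  0.05  ]
 [ 0.4791 -0.1609  0.05  ]
 [ 0.4954 -0.1601  0.05  ]
 [ 0.511  -0.1589  0.05  ]
 [ 0.5277 -0.1607  0.05  ]]
colours [127 128 129] [135 137 127] [69 69 70] [135 136 126] [121 121 121]
block top corners foot L,R lip L,R [[ 0.5568 -0.1314  0.05  ]
 [ 0.5584 -0.186   0.05  ]
 [ 0.4677 -0.1321  0.05  ]
 [ 0.4707 -0.1855  0.05  ]]
lip bottom L,R  [[ 0.4531 -0.1342  0.    ]
 [ 0.453  -0.1667  0.    ]] foot [[ 0.5679 -0.146   0.005 ]
 [ 0.5686 -0.1711  0.005 ]]
```

```bash
cat >> geo.py <<'E'
from scipy.spatial.transform import Rotation as R
SEAT=np.array([.5418,.2338,.085]);PSI=-.106
FLIP=R.from_matrix(np.diag([-1,1,-1.]))
TC=np.array([0,0,-.014])           # TCP in block frame
def tool(c,yaw,tilt=0):            # block centre pose -> tcp pose
    r=R.from_euler("ZY",[yaw,-tilt]);return np.asarray(c)+r.apply(TC),(r*FLIP).as_quat()
def by_lip(lip,tilt):              # lip point in seat frame -> tcp pose
    s=R.from_euler("Z",PSI);r=R.from_euler("ZY",[PSI,-tilt])
    return tool(SEAT+s.apply(lip)+r.apply([.059,0,.025]),PSI,tilt)
E
python3 - <<'E'
from geo import *
from rig import ctrl,fingers,kin,cams
np.set_printoptions(precision=3,suppress=True)
B=[.5128,-.1595,.025];yb=.033
tgt=[tool(np.add(B,[0,0,.12]),yb),tool(B,yb),by_lip([-.043,0,.06],.3),by_lip([-.057,0,-.0015],.3),by_lip([-.06,0,-.0015],.15)]
for t in tgt:print(kin.ik(*t))
if all(kin.ik(*t) is not None for t in tgt):
    ctrl.move_ptp(*tgt[0]);ctrl.servo_line(tgt[1][0],rate=.12)
    print(ctrl.observe()["position"],tgt[1][0])
    fingers.clamp(60);o=ctrl.observe();print(o["opening"],o["finger_force"],o["time_s"])
    ctrl.servo_line(tgt[0][0],rate=.15);o=ctrl.observe();print(o["opening"],o["ft_force"],o["time_s"])
    ctrl.move_ptp(*by_lip([-.043,0,.06],.3));print(ctrl.observe()["time_s"])
    for n in("top","side"):
        c=cams.camera(n);np.savez(n+"1.npz",**c)
    a=np.load("top1.npz")["frame"][190:300,150:310];b=np.load("side1.npz")["frame"][150:270,200:360]
    z=np.vstack([cv2.resize(x,None,fx=3.7 if i else 3.7,fy=2.6 if 0 else 2.6 if 0 else 3.7) [:300] for i,x in enumerate((a,b))]) if 0 else np.hstack([cv2.resize(x[:110,:],(400,275),interpolation=2) for x in(a,b)])
    cv2.imwrite("pics/h1.png",cv2.resize(b,(800,600),interpolation=2)[:,:,::-1])
E
```

```text
[ 0.073 -0.117 -0.25   0.    -1.438 -1.611]
[ 0.073 -0.039 -0.402  0.    -1.208 -1.611]
[ 0.876 -0.194 -0.362  0.263 -1.243 -2.618]
[ 0.899 -0.205 -0.489  0.279 -1.138 -2.675]
[ 0.825 -0.088 -0.327  0.127 -1.245 -2.537]
[ 0.513 -0.16   0.012] [ 0.513 -0.16   0.011]
0.055308457884337366 66.16070508956909 3.4
0.055453715125459255 [ 0.117  0.501 -3.928] 4.35
5.825
```

View pics/h1.png

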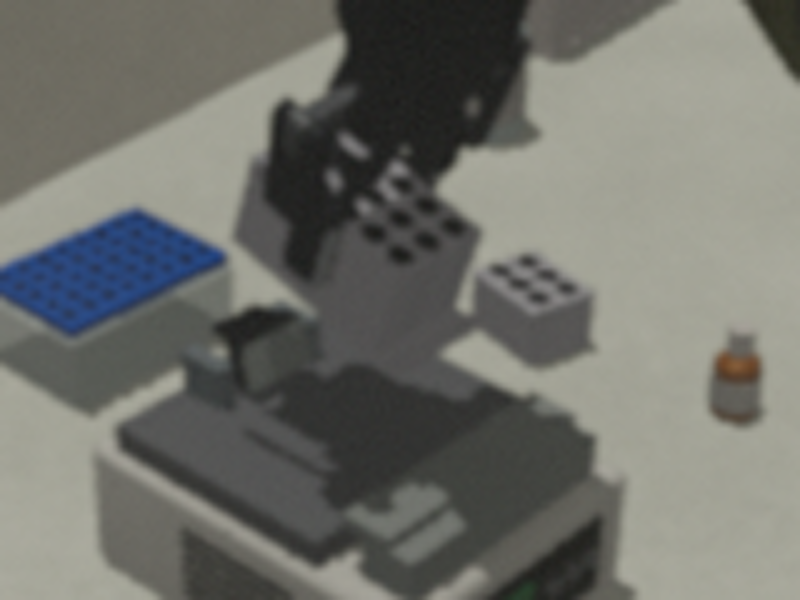

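The block is held, tilted lip-down above the deck; lip's right corner at about (478,318) in the crop, i.e. raw (295.5,213.5). Comparing with the predicted projection, by ray onto its predicted height.

Run:
```python
from geo import *
from rig import ctrl
S=dict(np.load("side1.npz"));T=dict(np.load("top1.npz"))
o=ctrl.observe();print(o["position"],by_lip([-.043,0,.06],.3)[0])
r=R.from_quat(o["eef_rot"])*FLIP.inv();c=o["position"]-r.apply(TC)
def proj(C,p):
    P=np.linalg.inv(C["pose"]);return cv2.projectPoints(np.float64(p),cv2.Rodrigues(P[:3,:3])[0],P[:3,3],C["intrinsics"],np.array([float(C["k1"]),0,0,0]))[0][:,0]
pts=np.array([[-.059,-.028,-.025],[-.059,.028,-.025],[-.045,-.028,.025],[-.045,.028,.025]])
# wells in block frame from initial measurement
B=np.array([.5128,-.1595,.025]);b=R.from_euler("Z",.033).inv()
w=b.apply(np.array([[.4783,-.1778,.05],[.4778,-.1607,.05],[.4772,-.1438,.05],[.4941,-.1773,.05],[.4936,-.1604,.05],[.5103,-.1769,.05]])-B)
u=proj(S,c+r.apply(np.r_[pts,w]));print(((u-[200,150]+.5)*5-.5).round(0))
```

```text
[0.55214408 0.23168408 0.17269451] [0.55185736 0.23272991 0.17294439]
[[479. 331.]
 [395. 381.]
 [487. 230.]
 [401. 277.]
 [454. 226.]
 [428. 239.]
 [402. 254.]
 [428. 204.]
 [402. 218.]
 [402. 183.]]
```

Run:
```python
from geo import *
from rig import ctrl,fingers,kin,cams
np.set_printoptions(precision=4,suppress=True)
def lip():
    o=ctrl.observe();r=R.from_quat(o["eef_rot"])*FLIP.inv()
    l=o["position"]-r.apply(TC)+r.apply([-.059,0,-.025])
    print(R.from_euler("Z",-PSI).apply(l-SEAT),o["ft_force"],o["time_s"])
def go(l,t,rate,g):
    p,q=by_lip(l,t);print(ctrl.servo_line(p,rate=rate,rot=q,guard=g),end=" ");lip()
ctrl.dwell(.2)
go([-.043,0,.02],.3,.1,15)
go([-.043,0,.003],.3,.04,8)
go([-.047,0,.0],.3,.03,8)
go([-.057,0,-.0015],.3,.03,8)
for n in("top","side"):
    c=cams.camera(n);np.savez(n+"2.npz",**c)
b=np.load("side2.npz")["frame"][180:270,230:350]
cv2.imwrite("pics/h2.png",cv2.resize(b,(800,600),interpolation=2)[:,:,::-1])
```

```text
False [-0.0428 -0.      0.0203] [-0.8094  0.2279 -2.985 ] 6.675
False [-0.043  -0.0001  0.003 ] [-0.7063  0.2929 -3.2993] 7.25
False [-0.0472  0.     -0.    ] [-0.3441 -0.0473 -4.1618] 7.5667
False [-0.0571  0.0001 -0.0014] [ 0.0809 -0.5771 -2.9348] 8.05
```

View pics/h2.png

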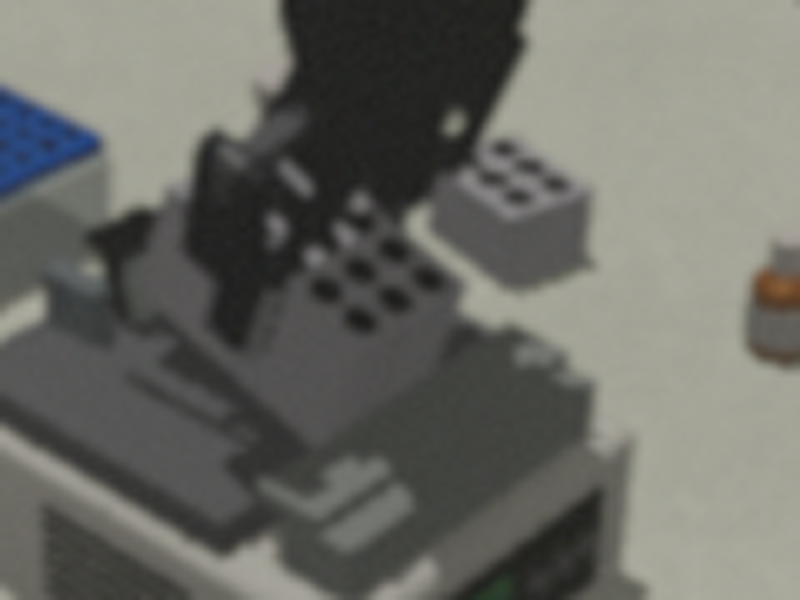

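The lip has gone under the rail (body's lip-end wall at about (320,440) against the rail), foot end raised over the catch. Next: seat against the web, lower to about 0.18 rad, release.

Run:
```python
from geo import *
from rig import ctrl,fingers,kin,cams
np.set_printoptions(precision=4,suppress=True)
def lip():
    o=ctrl.observe();r=R.from_quat(o["eef_rot"])*FLIP.inv()
    l=o["position"]-r.apply(TC)+r.apply([-.059,0,-.025])
    print(R.from_euler("Z",-PSI).apply(l-SEAT),o["ft_force"],o["time_s"])
def go(l,t,rate,g):
    p,q=by_lip(l,t);print(ctrl.servo_line(p,rate=rate,rot=q,guard=g),end=" ");lip()
go([-.059,0,-.0015],.22,.015,8)
go([-.0595,0,-.0015],.18,.015,8)
ctrl.dwell(.15)
fingers.open_jaws();ctrl.dwell(.3);lip()
o=ctrl.observe();r=R.from_quat(o["eef_rot"])
ctrl.servo_line(o["position"]-r.apply([0,0,.09]),rate=.12)
s=R.from_euler("Z",PSI)
ctrl.move_ptp(SEAT+s.apply([.0,0,.13]),tool([0,0,0],PSI)[1])
print(ctrl.observe()["time_s"])
for n in("top","side"):
    c=cams.camera(n);np.savez(n+"3.npz",**c)
b=np.load("side3.npz")["frame"][180:270,230:350]
cv2.imwrite("pics/h3.png",cv2.resize(b,(800,600),interpolation=2)[:,:,::-1])
```

```text
False [-0.0587 -0.0001 -0.0016] [-0.3898 -0.7383 -3.7424] 8.5917
False [-0.0597 -0.0001 -0.0018] [-1.5455  0.443  -3.0833] 8.8917
[-0.0595 -0.     -0.0015] [-1.0216  0.0378  0.1446] 9.75
11.0333
```

View pics/h3.png

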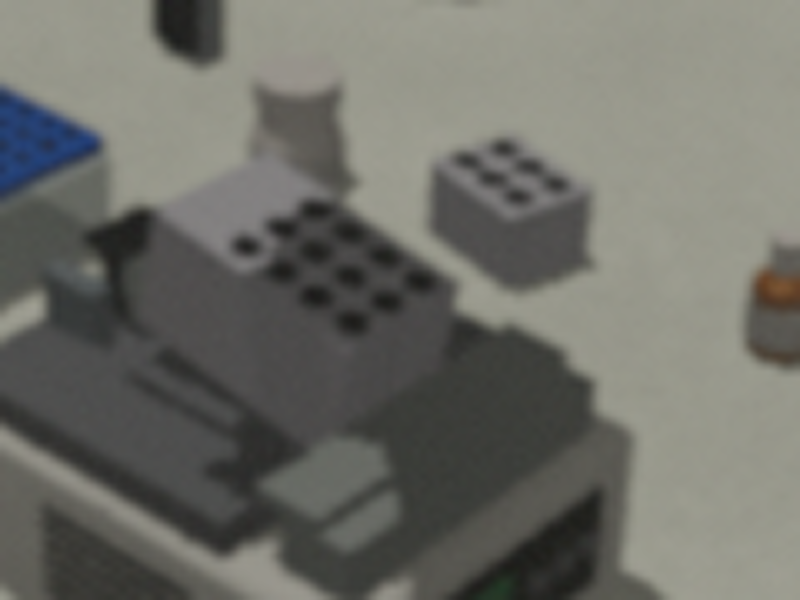

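The block rests hooked and free with the foot end still raised on the catch (plain far part of its top at about (250,190)). Now press there with closed fingers.

Run:
```python
from geo import *
from rig import ctrl,fingers,kin,cams
np.set_printoptions(precision=4,suppress=True)
s=R.from_euler("Z",PSI);q=tool([0,0,0],PSI)[1]
fingers.clamp(30)
p=lambda z:SEAT+s.apply([.034,0,z])
ctrl.move_ptp(p(.09),q)
print(ctrl.servo_line(p(.072),rate=.08,guard=10))
for z in(.064,.060,.057,.054,.0525,.051,.050,.049):
    g=ctrl.servo_line(p(z),rate=.03,guard=28);o=ctrl.observe();print(z,g,o["position"][2]-.085,o["ft_force"])
    if g:break
ctrl.dwell(.3);print(ctrl.observe()["ft_force"])
ctrl.servo_line(p(.14),rate=.12)
ctrl.move_ptp(SEAT+s.apply([-.1,-.2,.2]),q)
o=ctrl.observe();print(o["time_s"],o["ft_force"])
c=cams.camera("side");b=c["frame"][180:270,230:350]
t=cams.camera("top");np.savez("top4.npz",**t)
cv2.imwrite("pics/h4.png",cv2.resize(b,(800,600),interpolation=2)[:,:,::-1])
```

```text
False
0.064 False 0.064270592662572 [0.3614 1.1835 0.8372]
0.06 False 0.06210469104268791 [4.063  0.3558 4.153 ]
0.057 False 0.06041734544030451 [5.5597 0.4988 7.2549]
0.054 False 0.05860455624380968 [ 6.9096 -1.0518 10.474 ]
0.0525 False 0.05780060591542523 [ 8.4935 -1.6928 12.0367]
0.051 False 0.05694443433301642 [10.1232 -0.8832 13.0746]
0.05 False 0.051639935946776114 [-0.1734 -0.3261 -0.2448]
0.049 False 0.05018472541115786 [-1.1201 -0.6869  6.1025]
[-0.5863  0.7265  7.4667]
16.9833 [ 0.6125 -0.5761 -0.2394]
```

View pics/h4.png

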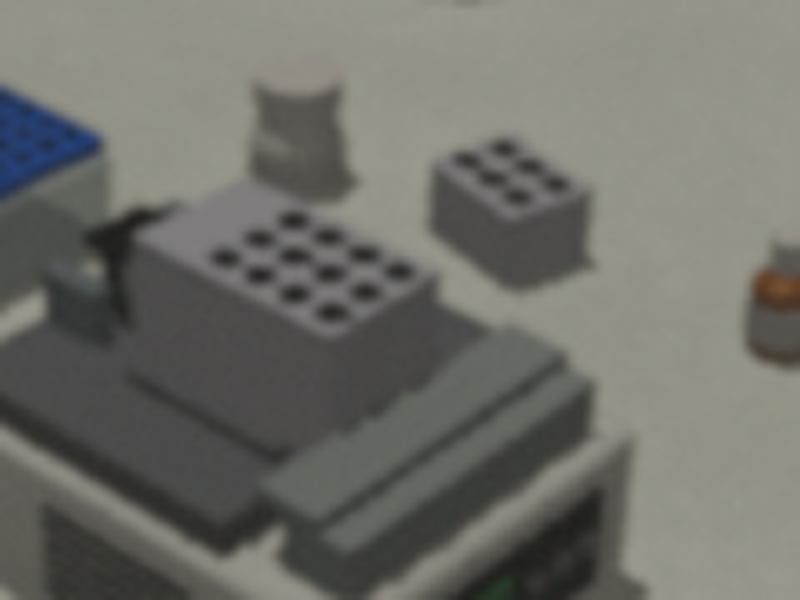

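The block lies flat between the ribs, lip end under the rail, catch back in its place at (120,240); the force dropped at the snap. One numeric check of position before handing in.

Run:
```python
from geo import *
from rig import workorder
T=dict(np.load("top4.npz"));c,r,k=205,225,8
g=cv2.resize(cv2.cvtColor(T["frame"][r:r+40,c:c+36],7),None,fx=k,fy=k,interpolation=2)
bh=cv2.morphologyEx(cv2.GaussianBlur(g,(9,9),0),cv2.MORPH_BLACKHAT,np.ones((41,41)))
m=(bh>.5*np.percentile(bh,98)).astype(np.uint8);N,_,st,ce=cv2.connectedComponentsWithStats(m)
ok=(st[1:,4]>200)&(st[1:,2]<45)&(st[1:,3]<45);w=onz(T,(ce[1:][ok]+.5)/k-.5+[c,r],.135)
l=R.from_euler("Z",-PSI).apply(w-SEAT);l=l[(abs(l[:,1])<.03)&(abs(l[:,0])<.05)]
print(len(l),l.round(4)[:,:2].tolist(),"block centre est",l.mean(0)[:2]+[.0109,0])
if len(l)==12 and abs(l[:,0].mean()+.0109)<.005: workorder.close_job();print("handed in")
```

```text
12 [[0.0116, 0.0172], [0.0117, 0.0001], [0.0118, -0.0169], [-0.0044, 0.0172], [-0.0043, 0.0001], [-0.0043, -0.017], [-0.0208, 0.0169], [-0.0203, 0.0002], [-0.0205, -0.017], [-0.0363, 0.017], [-0.0363, -0.0002], [-0.0362, -0.0169]] block centre est [-1.46781667e-03  5.77510663e-05]
the job is handed in; nothing more can be done
handed in
```

The block is hooked under the rail, flat and apparently locked under the catch (force dropped at the snap, 1.5 mm from nominal along the seat); the gripper is clear, no bystander was seen to move, and the job was handed in at about 17 s, verdict not shown.

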